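# Hold the tea strainer over the blue mug

## Task

Someone is about to pour tea. Take the strainer off the freely turning turntable by its red handle, carry it over the top of the glass splash guard, and hold it level and centred a finger's width (about 15 mm) above the rim of the blue mug without it ever touching the mug; the job finishes with the gripper still holding it there, still. Leave both mugs and the guard where they stand, and leave the two jars standing on the turntable.

Things in the scene. Friction and masses are not known exactly. Their poses are not given: they have to be found in the camera images.
- strainer: Loose tea strainer, about 80 g: round steel cup, 70 mm across the rim, 40 mm across the flat bottom, 36 mm high; straight level red handle 14 mm wide, 12 mm thick. Origin: centre of the cup's bottom, z up. The handle runs along +x, 50 to 150 mm from the origin, its middle line 30 mm above the bottom; under its end (138 to 150 mm) a red foot reaches down to bottom level.
- turntable: Round bamboo turntable, 280 mm across, its flat top 30 mm above the work surface. Its platter spins freely about the upright axis when pushed. Origin: on that axis at the work surface; fixed in place.
- guard: Free-standing clear glass splash guard with aluminium top and bottom rails: an upright panel 410 mm long (along its x), 10 mm thick (along y), 160 mm high, on two feet 50 mm deep, about 1.2 kg. It stands between turntable and mugs. Origin: centre of its underside.
- mug_blue: Blue mug, the target: 84 mm across the rim, 95 mm high, open at the top, handle towards its +y reaching about 80 mm from the axis, lower than the rim. Origin: centre of its underside. Loose.
- mug_blue_rim (a point): Centre of the blue mug's mouth, at the height of its rim; z up.
- mug_white: White mug, same shape and size as the blue one (84 mm across, 95 mm high); a bystander. Origin: centre of its underside.
- jar_honey: Amber glass jar with yellow cap, 52 mm across, 85 mm high, standing on the turntable; a bystander. Origin: centre of its underside.
- jar_herbs: Green glass jar with black cap, 48 mm across, 75 mm high, standing on the turntable; a bystander. Origin: centre of its underside.
Things that resemble listed ones, but are neither listed nor needed, are in the scene too. There is more than one size of the mug_blue; the one meant has the size given above. There is more than one size of the strainer; the one meant has the size given above.

How it is judged:
On the way, in this order (a step that is already met when the one before it is completed fails the run):
1. the strainer is lifted clear of the turntable (its bottom over 60 mm above the work surface) in the fingers (height (world z) of strainer above 0.06 m and contact force between strainer and the fingers above 0.5 N), for 0.1 s.
2. the strainer's cup passes over the top of the guard (y of strainer in the frame of guard between -0.05 and 0.05 m and x of strainer in the frame of guard between -0.205 and 0.205 m and z of strainer in the frame of guard above 0.16 m), for 0.04 s.
At the end, for the whole second after the job is handed in: The strainer is held still in the fingers, its cup's bottom 4 to 30 mm above the blue mug's rim, centred on it within 12 mm, tilted less than 8 degrees and not touching the mug; both mugs and the guard stand within 20 mm of where they were, and both jars stand upright on the turntable (horizontal distance between strainer and mug_blue_rim below 0.012 m and z of strainer in the frame of mug_blue_rim between 0.004 and 0.03 m and angle between strainer's own z axis and vertical below 0.14 rad and linear speed of strainer below 0.02 m/s and contact force between strainer and the fingers above 0.5 N and contact force between strainer and mug_blue below 0.05 N and distance of each of mug_blue, mug_white, guard from where it was at the start of the episode below 0.02 m and angle between each of mug_blue, mug_white, guard's own z axis and vertical below 0.1 rad and angle between each of jar_honey, jar_herbs's own z axis and vertical below 0.15 rad and height (world z) of jar_honey between 0.025 and 0.04 m and horizontal distance between each of jar_honey, jar_herbs and turntable below 0.14 m and height (world z) of jar_herbs between 0.025 and 0.04 m); the arm keeps its last pose, push and grip.
It fails at once if the strainer touches the blue mug (contact force between strainer and mug_blue above 0.3 N).
It fails at once if a mug is pushed away or tipped (distance of any of mug_blue, mug_white from where it was at the start of the episode above 0.02 m or angle between any of mug_blue, mug_white's own z axis and vertical above 0.2 rad).
It fails at once if the guard is pushed away or tipped (distance of guard from where it was at the start of the episode above 0.02 m or angle between guard's own z axis and vertical above 0.2 rad).
It fails at once if a jar is knocked over (angle between any of jar_honey, jar_herbs's own z axis and vertical above 0.4 rad).
It also fails if it takes over 48 s, if anything falls off the work surface, if the arm or the gripper's body presses on something with over 40 N, if the wrist force passes 120 N, or if a joint passes its speed limit or range.

## Robot

A 7-joint arm with a two-finger parallel gripper is mounted at the origin on the work surface. World frame = base frame: x ahead of the robot, y to its left, z up, the work surface at z = 0. Lengths are in m, angles in rad, forces in N, time in s.
With the tool pointing down it reaches from about 0.425 to 0.925 m from the base axis. Payload 6.8 kg.
Tool frame: the origin (TCP) lies at the very end of the fingers, on their centre line; the grasp point (between the pads) lies 19 mm behind it; z points along the fingers, y is the line along which they close (so a half turn about z gives the same grasp; the last joint's range is limited). The gripper opens to 85 mm and grips with 20 to 120 N. Pads are 22 mm wide; open, the fingers measure 114 mm over their backs; the gripper's body (76 mm by 85 mm) begins 54 mm behind the grasp point. The pads swing forward as they close: fully open they stand 13 mm farther back than shut.
Start: joints at [-1.446, 0.477, 0.022, 1.555, -0.011, 1.109, -0.083], TCP at [0.156, 0.657, 0.231] pointing down, gripper open.
Joint ranges: [-2.96, 2.96], [-0.34, 2.1], [-1.41, 1.46], [0.24, 2.44], [-1.37, 4.51], [0.17, 1.92], [-2.96, 2.96]. Speed limits (rad/s): [2.39, 2.39, 3.14, 3.14, 3.14, 3.14, 3.14].

## Interface

Orientations are given as a rotation vector (axis times angle).
In Python, from bench import get_obs, grab_frame, hand_in gives the robot as it stands.
- The arm moves only by the tool drive_tool, never from a script. Its argument "rows" is a list of rows, each an object with "offset": the shift along the tool's x, y, z as a fraction of full scale, a list of three; "rotation": the turn, a rotation vector about the tool's x, y, z as a fraction of full scale, a list of three; "claw": the opening, from 0 (shut) to 1 (fully open). In form: [{"offset": [tx, ty, tz], "rotation": [wx, wy, wz], "claw": claw}, ...]. A call has 1 to 20 rows; each row is the pose to reach, as a shift and turn from the pose commanded when the call began, along the tool's axes at that moment; what a row does not reach only later rows make up. Full scale, the value 1, is 0.15 m for a shift and 2 rad for a turn. A row lasts 1/12 s, in which the tool goes at most 41.7 mm and 7.16 degrees, less where a joint would pass 70% of its speed; a pose out of reach is approached as far as the arm can. A call with a number of a shift or a turn outside -1 to 1 is refused whole. A call with a gripper value outside its range is refused whole. The fingers move at their own pace and stop on an object; "force" is the grip in N (left out, the last holds). Time passes only in rows, so rows that repeat a pose let the fingers close. It gives the time, the measured TCP pose, the force, the opening and the grip force at its end, in the units of the state.
- get_obs(): the state, without advancing time (a new reading comes with each control period).
- grab_frame(name): name is "side" or "top" or "wrist"; returns a dict with "frame" (480x640x3 uint8, red, green, blue), "z_map" (480x640 float32, m along the optical axis (not along the pixel's ray), 0 where there is no reading), "vfov" (degrees; the focal length in pixels is half the picture's height over the tangent of half this angle, whatever the lens; pixels are square), "cx", "cy" (the principal point, pixels), "R" (3x3) and "t" (3): a world point X has camera coordinates R X + t. Camera axes: x right, y down, z forward; pixel columns grow to the right and rows downward; lengths in m; the calibration is good to about 2 mm. The wrist camera is an equidistant fisheye: a pixel r from the principal point sees the ray r / f radians off the axis. A picture is of the moment at which its call begins.
- hand_in(): hands the job in; it is judged then, once.
The state is a dict: "clock": time; "joints": joint angles; "qvel": joint speeds; "tau": joint torques, N m; "tcp_pos": TCP position; "orientation": TCP orientation; "contact_force": force on the tool from outside, world axes, zero at the start; "moment": the same for the moment, N m; "grip_width": finger opening in m; "gripper_force": force on a finger pad.
Only numpy, scipy, OpenCV 4.12 (cv2) and the standard library are available. Lean on these libraries where they do the work, as an engineer would, in place of code of your own. Each camera call takes 0.05 s, during which the arm holds its last target. There are 200 camera calls.

## Working session

There is one attempt and no reset: what is moved stays moved. The work goes in short steps, Python scripts to look and compute and a tool call to move; the robot and the scene stay as the last step left them, time stands still between calls to the robot, and variables do not carry over. Pictures are saved under pics/ and viewed, at most 10 in all, crops included, and the job is handed in when it is done.

Besides the shell and the picture viewer there is one more tool, called after "Emit:" as name(argument=value, ...), one argument or row to a line, values as JSON. drive_tool: Moves the arm, as the interface text tells. Its arguments: {"type":"object","properties":{"rows":{"type":"array","items":{"type":"object","properties":{"offset":{"type":"array","items":{"type":"number"}},"rotation":{"type":"array","items":{"type":"number"}},"claw":{"type":"number"}}}},"force":{"type":"number"}},"required":["rows"]}

```bash
mkdir -p pics
cat > h.py <<'E'
import numpy as np, cv2
from scipy.spatial.transform import Rotation as Ro
from bench import get_obs, grab_frame, hand_in
def pts(f):
    "world points of each pixel from depth (pinhole cams)"
    H,W=f['z_map'].shape; fl=H/2/np.tan(np.radians(f['vfov'])/2)
    v,u=np.mgrid[:H,:W]; z=f['z_map']
    c=np.stack([(u-f['cx'])/fl*z,(v-f['cy'])/fl*z,z],-1)
    return (c-f['t'])@np.asarray(f['R'])
def ray(f,u,v):
    fl=480/2/np.tan(np.radians(f['vfov'])/2); R=np.asarray(f['R'])
    d=R.T@np.array([(u-f['cx'])/fl,(v-f['cy'])/fl,1]); return -R.T@f['t'],d
def onplane(f,u,v,h):
    o,d=ray(f,u,v); return o+d*(h-o[2])/d[2]
E
python3 - <<'E'
from h import *
import pickle
o=get_obs(); print({k:np.round(v,3) for k,v in o.items()})
for n in ('side','top'):
    f=grab_frame(n); pickle.dump(f,open(n+'.pkl','wb')); cv2.imwrite(f'pics/{n}0.png',f['frame'][...,::-1]); print(n,f['vfov'],f['cx'],f['cy'],-np.asarray(f['R']).T@f['t'])
E
```

```text
{'clock': np.float64(0.0), 'joints': array([-1.446,  0.478,  0.022,  1.556, -0.012,  1.109, -0.083]), 'qvel': array([-0.001,  0.002, -0.001, -0.001,  0.002,  0.002, -0.002]), 'tau': array([ 1.0000e-03, -5.9646e+01,  1.6080e+00, -2.8120e+01,  1.2000e-02,
        9.0000e-03,  0.0000e+00]), 'tcp_pos': array([0.156, 0.656, 0.23 ]), 'orientation': array([-3.65e-01, -3.12e+00,  3.00e-03]), 'contact_force': array([1.039, 0.28 , 0.074]), 'moment': array([-0.054,  0.015, -0.046]), 'gripper_force': np.float64(0.0), 'grip_width': np.float64(0.085)}
side 45.94818878710797 321.16105223709724 233.03975527809655 [-0.22275281 -0.90791898  0.98900757]
top 45.69195654349468 318.91576575536595 243.011584374886 [ 0.1968812  -0.01541381  1.27482368]
```

View pics/top0.png

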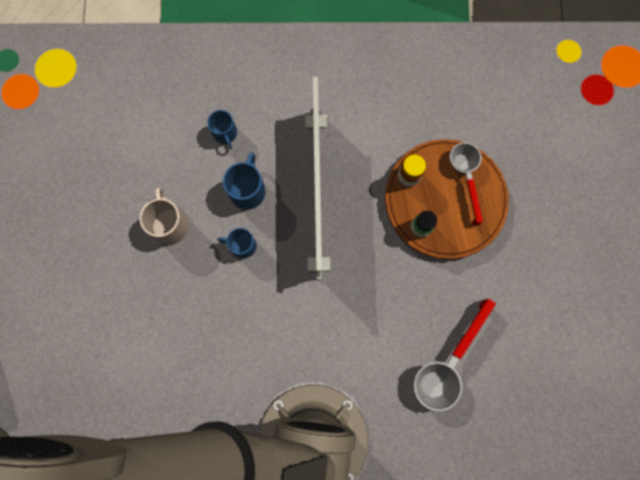

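View pics/side0.png

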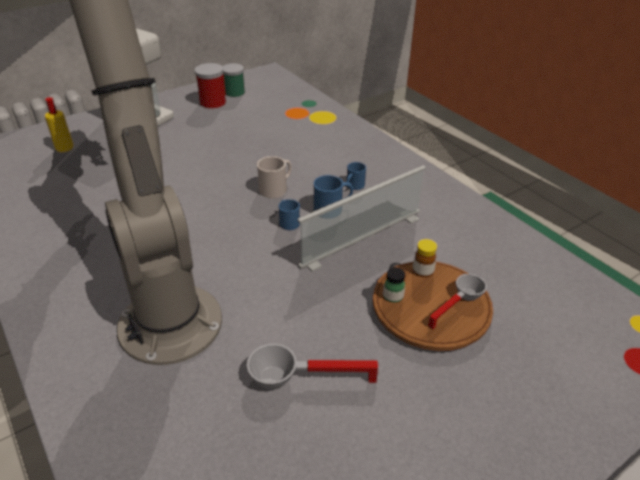

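Top view: two strainers. One is on the turntable, cup (465,158), handle to (477,220), cup about 30 px ≈ 70 mm. The other is on the table, cup (438,386), about 48 px ≈ 110 mm, so it's the decoy. There are three blue mugs: (243,186) at about 40 px ≈ 84 mm, which fits, and (222,125) and (240,242) at about 27 px, too small. I'll confirm with an enlarged crop and measurements.

Run:
```python
from h import *
import pickle
F={n:pickle.load(open(n+'.pkl','rb')) for n in('top','side')}
f=F['top'];P=pts(f)
im=f['frame'][...,::-1]
a=cv2.resize(im[95:265,130:300],(400,400),interpolation=3);b=cv2.resize(im[115:285,370:540],(400,400),interpolation=3)
cv2.imwrite('pics/crop.png',np.hstack([a,b]))
for n,f in F.items():
    P=pts(f);hsv=cv2.cvtColor(f['frame'],cv2.COLOR_RGB2HSV);h,s,v=cv2.split(hsv)
    for nm,m in dict(blue=(h>98)&(h<125)&(s>100),red=((h<5)|(h>175))&(s>180)&(v>80),yellow=(h>22)&(h<32)&(s>150)).items():
        k,lab,st,c=cv2.connectedComponentsWithStats(m.astype(np.uint8))
        for i in range(1,k):
            if st[i,4]<60: continue
            q=P[lab==i]; q=q[np.isfinite(q).all(1)]
            print(n,nm,c[i].round(1),st[i,4],'z',np.percentile(q[:,2],[2,50,95]).round(4))
            z=np.percentile(q[:,2],95)
            t=q[abs(q[:,2]-z)<0.008]; ctr,sz,an=cv2.minAreaRect(t[:,:2].astype(np.float32)); print('   rect',np.round(ctr,4),np.round(sz,4),'circ',np.round(np.array(cv2.minEnclosingCircle(t[:,:2].astype(np.float32))[0]),4),len(t))
```

```text
top blue [221.9 126.6] 674 z [-0.0004  0.0348  0.0656]
   rect [0.6864 0.2095] [0.057  0.0668] circ [0.6831 0.2035] 125
top blue [244.  183.8] 1477 z [-0.      0.0394  0.0948]
   rect [0.5468 0.1519] [0.0819 0.0805] circ [0.5461 0.151 ] 235
top blue [239.8 242.5] 655 z [-0.0015  0.0158  0.0664]
   rect [0.4203 0.1581] [0.0578 0.055 ] circ [0.421  0.1618] 111
top red [596.7  89.5] 736 z [-0.0065 -0.001   0.0031]
   rect [ 0.798  -0.6778] [0.0737 0.0746] circ [ 0.7994 -0.6781] 673
top red [474.6 201. ] 273 z [0.0304 0.0648 0.0692]
   rect [ 0.5088 -0.354 ] [0.0976 0.0151] circ [ 0.5092 -0.3557] 240
top red [473.8 327.9] 618 z [0.0449 0.0509 0.0551]
   rect [ 0.2336 -0.3427] [0.0203 0.1409] circ [ 0.2333 -0.3431] 563
top yellow [568.5  50.8] 444 z [-0.007  -0.0009  0.0033]
   rect [ 0.8992 -0.6193] [0.058  0.0625] circ [ 0.8998 -0.617 ] 400
top yellow [55.1 67.6] 1250 z [-0.0051  0.0004  0.0049]
   rect [0.8603 0.6204] [0.0993 0.0989] circ [0.8596 0.6211] 1142
top yellow [414.  165.2] 390 z [0.0283 0.1138 0.1184]
   rect [ 0.5738 -0.2155] [0.0446 0.0457] circ [ 0.5744 -0.2164] 336
side 
[... 620 characters left out ...]
 -0.0004  0.0032]
   rect [ 0.7899 -0.6616] [0.0687 0.0299] circ [ 0.7953 -0.6702] 271
side red [345.3 366.5] 753 z [0.0134 0.0499 0.0537]
   rect [ 0.2331 -0.3467] [0.0228 0.1389] circ [ 0.2322 -0.348 ] 576
side yellow [ 58.7 131.5] 567 z [0.0133 0.0768 0.1282]
   rect [0.0173 0.9043] [0.0413 0.054 ] circ [0.0175 0.9087] 90
side yellow [322.3 117.2] 243 z [-0.0066 -0.0012  0.0041]
   rect [0.8607 0.6224] [0.0958 0.0932] circ [0.8601 0.6193] 215
side yellow [426.7 246.9] 228 z [0.1038 0.1136 0.1168]
   rect [ 0.574  -0.2198] [0.0464 0.0402] circ [ 0.5742 -0.2191] 202
side yellow [635.4 322.5] 119 z [-0.0049 -0.0005  0.0034]
   rect [ 0.8913 -0.6041] [0.0535 0.0213] circ [ 0.8951 -0.6107] 114
```

View pics/crop.png

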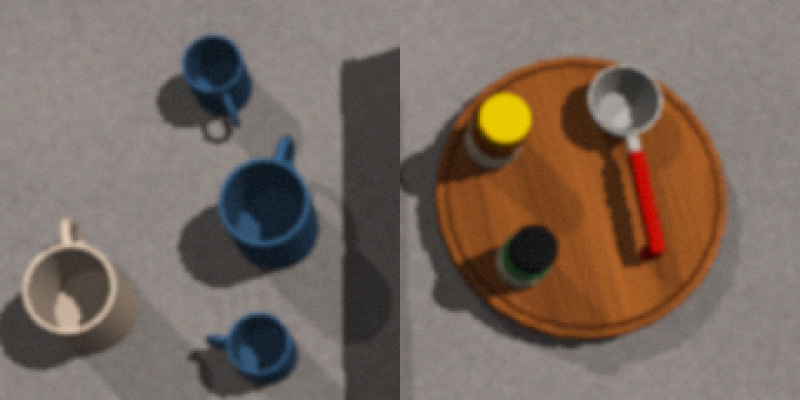

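The crop confirms both. The strainer on the turntable has a handle of 98×15 mm with its top at z ≈ 0.066 and a cup about 70 mm across. The middle blue mug is about 84 mm across with its rim at z ≈ 0.095. Next come precise fits.

```bash
cat > m.py <<'E'
from h import *
from scipy.optimize import least_squares
def circ(q):
    r=least_squares(lambda p:np.hypot(q[:,0]-p[0],q[:,1]-p[1])-p[2],[*q[:,:2].mean(0),.04],loss='soft_l1',f_scale=.002);return r.x
def comps(f,lo,hi,cond,mina=60):
    hsv=cv2.cvtColor(f['frame'],cv2.COLOR_RGB2HSV);m=cond(*cv2.split(hsv)).astype(np.uint8)
    k,lab,st,c=cv2.connectedComponentsWithStats(m);return [(lab==i) for i in range(1,k) if st[i,4]>mina]
RED=lambda h,s,v:((h<5)|(h>175))&(s>180)&(v>80)
BLUE=lambda h,s,v:(h>98)&(h<125)&(s>100)
E
python3 - <<'E'
from m import *
import pickle
F={n:pickle.load(open(n+'.pkl','rb')) for n in('top','side')}
for n,f in F.items():
    P=pts(f)
    near=lambda x,y,r:np.hypot(P[...,0]-x,P[...,1]-y)<r
    m=near(.547,.15,.05)&(P[...,2]>.085)&(P[...,2]<.105); print(n,'rim depth-circ',circ(P[m]).round(4),m.sum(),np.median(P[m][:,2]).round(4))
    # silhouette: outer contour ray-cast on rim plane
    for M in comps(f,0,0,BLUE):
        q=P[M]
        if not(np.median(q[:,0])>.48 and np.median(q[:,0])<.62):continue
        c=max(cv2.findContours(M.astype(np.uint8),cv2.RETR_EXTERNAL,cv2.CHAIN_APPROX_NONE)[0],key=len)[:,0]
        w=np.array([onplane(f,u,v,.095) for u,v in c]); k=np.hypot(w[:,0]-.547,w[:,1]-.15)<.047; print('  rim ray-circ',circ(w[k]).round(4),k.sum(),len(k))
    for M in comps(f,0,0,RED):
        q=P[M]; 
        if np.hypot(*(np.median(q[:,:2],0)-[.509,-.355]))>.03: continue
        t=q[q[:,2]>.058]; c,d,_=np.linalg.svd(t[:,:2]-t[:,:2].mean(0),full_matrices=False)
        d=_[0]; d=d*np.sign(-d[0]); s=(t[:,:2]-t[:,:2].mean(0))@d; lo,hi=np.percentile(s,[1,99]); mid=t[:,:2].mean(0)+d*(lo+hi)/2
        print(n,'handle mid',mid.round(4),'len',(hi-lo).round(4),'dir',d.round(4),'cup->',(mid-.1*d).round(4),'z',np.median(t[:,2]).round(4))
    m=near(.607,-.366,.05)&(P[...,2]>.058)&(P[...,2]<.075)&~(P[...,0]<.56); print(n,'cup rim',circ(P[m]).round(4),m.sum())
    m=(P[...,2]>.15)&(P[...,2]<.17)&(abs(P[...,1])<.08)&(P[...,0]>.2)
    q=P[m]; print(n,'guard rail',len(q), q.min(0).round(3),q.max(0).round(3), np.polyfit(q[:,0],q[:,1],1).round(3) if len(q)>9 else '')
    print(n,'guard/other max heights',np.nanmax(P[(P[...,0]>.3)&(abs(P[...,1])<.45)][:,2]).round(3))
    m=near(.45,-.24,.06)&(P[...,2]>.09)&(P[...,2]<.12);print(n,'herbs',np.median(P[m],0).round(4),m.sum())
o=get_obs();print('tool',Ro.from_rotvec(o['orientation']).as_matrix().round(3))
E
```

```text
top rim depth-circ [0.5466 0.1524 0.0398] 298 0.093
  rim ray-circ [0.5457 0.1505 0.0411] 76 135
top handle mid [ 0.4432 -0.3011] len 0.2383 dir [-0.7876  0.6162] cup-> [ 0.5219 -0.3627] z 0.0649
top cup rim [ 0.6064 -0.3365  0.0336] 168
top guard rail 947 [ 0.344 -0.016  0.152] [ 0.756 -0.002  0.165] [ 0.017 -0.018]
top guard/other max heights 0.165
top herbs [ 0.4555 -0.2392  0.1034] 344
side rim depth-circ [0.5495 0.1481 0.0397] 207 0.0913
  rim ray-circ [0.5451 0.1426 0.0382] 45 171
side handle mid [ 0.509  -0.3577] len 0.09 dir [-0.8402 -0.5422] cup-> [ 0.593  -0.3035] z 0.0647
side cup rim [ 0.6092 -0.3411  0.0329] 152
side guard rail 687 [ 0.347 -0.023  0.15 ] [ 0.756 -0.003  0.164] [ 0.017 -0.023]
side guard/other max heights 0.244
side herbs [ 0.4564 -0.2476  0.1033] 267
tool [[-0.973  0.231 -0.   ]
 [ 0.231  0.973 -0.002]
 [-0.    -0.002 -1.   ]]
```

```bash
cat > plan.py <<'E'
from h import *
def plan(wps,n0=None):
    "wps: (x,y,z,dir angle deg of tool x) ; tool kept vertical. prints offset/rotation fractions per call"
    o=get_obs();p=np.array(o['tcp_pos']);R=Ro.from_rotvec(o['orientation'])
    for x,y,z,a in wps:
        a=np.radians(a);T=Ro.from_matrix(np.array([[np.cos(a),np.sin(a),0],[np.sin(a),-np.cos(a),0],[0,0,-1]]).T.T)
        d=R.inv().apply(np.array([x,y,z])-p)/.15; r=(R.inv()*T).as_rotvec()
        print(np.round(d,3),np.round(r/2,3),'rows>=',np.ceil(max(np.linalg.norm(d)*.15/.0417,np.degrees(np.linalg.norm(r))/7.16)),flush=True)
        p=np.array([x,y,z]);R=T
E
python3 - <<'E'
from plan import *
th=np.linspace(1.337,-.586,8)[1:]; rr=np.linspace(.675,.638,8)[1:]; ya=np.linspace(166.6,10,8)[1:]
plan([(r*np.cos(t),r*np.sin(t),.28,y) for t,r,y in zip(th,rr,ya)])
E
```

```text
[-1.216 -0.201 -0.33 ] [-0.001  0.     0.196] rows>= 5.0
[-1.217 -0.061  0.   ] [0.    0.    0.195] rows>= 5.0
[-1.206  0.079  0.   ] [0.    0.    0.195] rows>= 5.0
[-1.18   0.216  0.   ] [0.    0.    0.195] rows>= 5.0
[-1.138  0.347  0.   ] [0.    0.    0.195] rows>= 5.0
[-1.081  0.472  0.   ] [0.    0.    0.195] rows>= 5.0
[-1.011  0.589  0.   ] [0.    0.    0.195] rows>= 5.0
```

Emit:
drive_tool(
  rows=[
    {"offset": [-0.24, -0.04, -0.1], "rotation": [0, 0, 0.04], "claw": 1},
    {"offset": [-0.48, -0.08, -0.2], "rotation": [0, 0, 0.08], "claw": 1},
    {"offset": [-0.72, -0.12, -0.3], "rotation": [0, 0, 0.12], "claw": 1},
    {"offset": [-0.95, -0.16, -0.35], "rotation": [0, 0, 0.16], "claw": 1},
    {"offset": [-0.95, -0.16, -0.35], "rotation": [0, 0, 0.16], "claw": 1},
  ],
)

```text
clock: 0.52
tcp_pos: [0.2991, 0.5964, 0.2861]
orientation: [0.879, 3.009, 0.004]
contact_force: [1.0, -0.5, -0.1]
grip_width: 0.0855
gripper_force: 0.0
```

Emit:
drive_tool(
  rows=[
    {"offset": [-0.24, -0.02, 0], "rotation": [0, 0, 0.04], "claw": 1},
    {"offset": [-0.48, -0.04, 0], "rotation": [0, 0, 0.08], "claw": 1},
    {"offset": [-0.72, -0.06, 0], "rotation": [0, 0, 0.12], "claw": 1},
    {"offset": [-0.95, -0.08, 0], "rotation": [0, 0, 0.16], "claw": 1},
    {"offset": [-0.95, -0.08, 0], "rotation": [0, 0, 0.16], "claw": 1},
  ],
)

```text
clock: 0.93
tcp_pos: [0.4117, 0.5085, 0.2837]
orientation: [1.347, 2.832, -0.003]
contact_force: [2.1, -0.5, -0.1]
grip_width: 0.0855
gripper_force: 0.0
```

Emit:
drive_tool(
  rows=[
    {"offset": [-0.24, 0.01, 0], "rotation": [0, 0, 0.04], "claw": 1},
    {"offset": [-0.48, 0.02, 0], "rotation": [0, 0, 0.08], "claw": 1},
    {"offset": [-0.72, 0.02, 0], "rotation": [0, 0, 0.12], "claw": 1},
    {"offset": [-0.95, 0.03, 0], "rotation": [0, 0, 0.16], "claw": 1},
    {"offset": [-0.95, 0.03, 0], "rotation": [0, 0, 0.16], "claw": 1},
  ],
)

```text
clock: 1.35
tcp_pos: [0.5047, 0.4011, 0.2838]
orientation: [1.78, 2.582, -0.003]
contact_force: [0.9, -1.5, 0.8]
grip_width: 0.0856
gripper_force: 0.0
```

Emit:
drive_tool(
  rows=[
    {"offset": [-0.24, 0.03, 0], "rotation": [0, 0, 0.04], "claw": 1},
    {"offset": [-0.48, 0.06, 0], "rotation": [0, 0, 0.08], "claw": 1},
    {"offset": [-0.72, 0.09, 0], "rotation": [0, 0, 0.12], "claw": 1},
    {"offset": [-0.95, 0.12, 0], "rotation": [0, 0, 0.16], "claw": 1},
    {"offset": [-0.95, 0.12, 0], "rotation": [0, 0, 0.16], "claw": 1},
    {"offset": [-0.95, 0.12, 0], "rotation": [0, 0, 0.16], "claw": 1},
    {"offset": [-0.95, 0.12, 0], "rotation": [0, 0, 0.16], "claw": 1},
  ],
)

```text
clock: 1.93
tcp_pos: [0.5675, 0.2845, 0.2834]
orientation: [-2.153, -2.286, 0.001]
contact_force: [-0.5, 0.9, -0.5]
grip_width: 0.0854
gripper_force: 0.0
```

Run:
```python
from plan import *
import pickle
f=grab_frame('wrist');pickle.dump(f,open('w1.pkl','wb'));cv2.imwrite('pics/w1.png',f['frame'][...,::-1])
plan([(.61,.15,.28,72),(.62,.02,.28,54),(.61,-.12,.28,38),(.58,-.24,.27,22),(.531,-.3525,.25,10)])
```

```text
[-0.918  0.23   0.021] [-0.001 -0.     0.188] rows>= 4.0
[-0.804  0.331  0.   ] [0.    0.    0.157] rows>= 4.0
[-0.794  0.495  0.   ] [0.   0.   0.14] rows>= 4.0
[-0.65   0.507  0.067] [0.   0.   0.14] rows>= 3.0
[-0.584  0.573  0.133] [0.    0.    0.105] rows>= 3.0
```

View pics/w1.png

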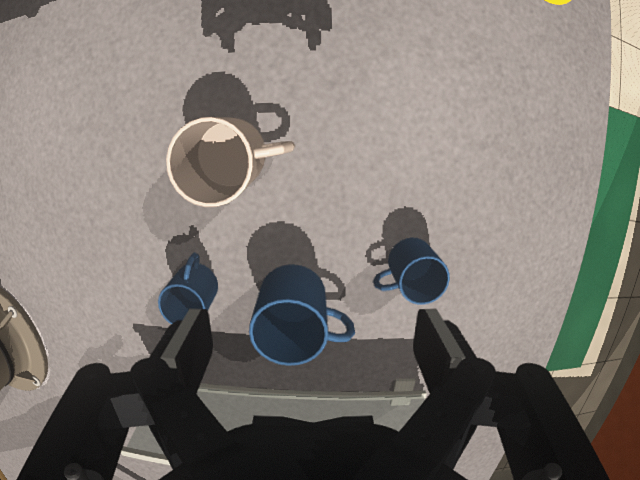

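The wrist view shows the blue mug's rim sharply at about (289,331), with the white mug at (210,162) and the small blue mugs at (190,290) and (418,270). I'll cast the rim ring onto its plane after the next move.

Emit:
drive_tool(
  rows=[
    {"offset": [-0.23, 0.06, 0], "rotation": [0, 0, 0.047], "claw": 1},
    {"offset": [-0.46, 0.12, 0], "rotation": [0, 0, 0.094], "claw": 1},
    {"offset": [-0.7, 0.18, 0], "rotation": [0, 0, 0.14], "claw": 1},
    {"offset": [-0.92, 0.23, 0.02], "rotation": [0, 0, 0.188], "claw": 1},
    {"offset": [-0.92, 0.23, 0.02], "rotation": [0, 0, 0.188], "claw": 1},
  ],
)

```text
clock: 2.4
tcp_pos: [0.6117, 0.1404, 0.2808]
orientation: [2.553, 1.825, -0.003]
contact_force: [-0.3, -1.9, 0.8]
grip_width: 0.0855
gripper_force: 0.0
```

Emit:
drive_tool(
  rows=[
    {"offset": [-0.2, 0.08, 0], "rotation": [0, 0, 0.04], "claw": 1},
    {"offset": [-0.4, 0.16, 0], "rotation": [0, 0, 0.08], "claw": 1},
    {"offset": [-0.6, 0.25, 0], "rotation": [0, 0, 0.12], "claw": 1},
    {"offset": [-0.8, 0.33, 0], "rotation": [0, 0, 0.157], "claw": 1},
    {"offset": [-0.8, 0.33, 0], "rotation": [0, 0, 0.157], "claw": 1},
  ],
)

```text
clock: 2.82
tcp_pos: [0.6198, 0.0117, 0.2812]
orientation: [2.806, 1.406, -0.002]
contact_force: [0.9, -1.0, 0.3]
grip_width: 0.0854
gripper_force: 0.0
```

Emit:
drive_tool(
  rows=[
    {"offset": [-0.2, 0.12, 0], "rotation": [0, 0, 0.035], "claw": 1},
    {"offset": [-0.4, 0.25, 0], "rotation": [0, 0, 0.07], "claw": 1},
    {"offset": [-0.6, 0.37, 0], "rotation": [0, 0, 0.105], "claw": 1},
    {"offset": [-0.79, 0.5, 0], "rotation": [0, 0, 0.14], "claw": 1},
    {"offset": [-0.79, 0.5, 0], "rotation": [0, 0, 0.14], "claw": 1},
  ],
)

```text
clock: 3.23
tcp_pos: [0.6092, -0.1284, 0.2813]
orientation: [2.974, 1.001, -0.002]
contact_force: [-0.9, -0.6, -0.3]
grip_width: 0.0855
gripper_force: 0.0
```

Emit:
drive_tool(
  rows=[
    {"offset": [-0.16, 0.13, 0], "rotation": [0, 0, 0.035], "claw": 1},
    {"offset": [-0.32, 0.26, 0.02], "rotation": [0, 0, 0.07], "claw": 1},
    {"offset": [-0.48, 0.38, 0.04], "rotation": [0, 0, 0.105], "claw": 1},
    {"offset": [-0.65, 0.51, 0.06], "rotation": [0, 0, 0.14], "claw": 1},
    {"offset": [-0.65, 0.51, 0.06], "rotation": [0, 0, 0.14], "claw": 0.6},
    {"offset": [-0.65, 0.51, 0.06], "rotation": [0, 0, 0.14], "claw": 0.6},
    {"offset": [-0.65, 0.51, 0.06], "rotation": [0, 0, 0.14], "claw": 0.6},
  ],
)

```text
clock: 3.82
tcp_pos: [0.5814, -0.2396, 0.2713]
orientation: [-3.083, -0.598, 0.0]
contact_force: [-0.3, -0.0, -1.1]
grip_width: 0.0521
gripper_force: 0.0
```

```bash
cat >> h.py <<'E'
def wray(f,uv):
    "fisheye rays of pixels -> origin, world dirs"
    uv=np.atleast_2d(uv).astype(float);fl=240/np.tan(np.radians(f['vfov'])/2);d=uv-[f['cx'],f['cy']];r=np.linalg.norm(d,axis=1)+1e-9;th=r/fl
    c=np.c_[d/r[:,None]*np.sin(th)[:,None],np.cos(th)];R=np.asarray(f['R']);return -R.T@f['t'],c@R
def wplane(f,uv,h):
    o,d=wray(f,uv);return o+d*((h-o[2])/d[:,2])[:,None]
E
python3 - <<'E'
from m import *; from plan import plan
import pickle
f=pickle.load(open('w1.pkl','rb'));im=f['frame'].astype(int)
hsv=cv2.cvtColor(f['frame'],cv2.COLOR_RGB2HSV);h,s,v=cv2.split(hsv)
m=(h>98)&(h<125)&(s>80)&(v>115)
V,U=np.nonzero(m); k=(abs(np.hypot(U-289,V-331)-38)<8)&~((U>318)&(V<345)&(V>300)); uv=np.c_[U,V][k]; print(len(uv))
for z in(.085,.095,.105): print(z,circ(wplane(f,uv,z)).round(4))
f=grab_frame('wrist');pickle.dump(f,open('w2.pkl','wb'));cv2.imwrite('pics/w2.png',f['frame'][...,::-1])
h,s,v=cv2.split(cv2.cvtColor(f['frame'],cv2.COLOR_RGB2HSV))
M=(RED(h,s,v)).astype(np.uint8)
k,lab,st,c=cv2.connectedComponentsWithStats(M)
for i in range(1,k):
    if st[i,4]>100:
        V,U=np.nonzero(lab==i);w=wplane(f,np.c_[U,V],.066);print(c[i].round(1),st[i,4],[np.round(x,4) for x in cv2.minAreaRect((w[:,:2]).astype(np.float32))],w.mean(0).round(4))
print(get_obs()['tcp_pos'])
plan([(.531,-.3525,.18,10)])
E
```

```text
511
0.085 [0.5479 0.1461 0.0409]
0.095 [0.5483 0.1525 0.0397]
0.105 [0.5487 0.159  0.0385]
[631.6 182.6] 748 [array([ 0.768 , -0.5928]), array([0.0655, 0.0365]), np.float64(35.4201)] [ 0.7693 -0.5942  0.066 ]
[395.7 281.6] 533 [array([ 0.537 , -0.3491]), array([0.0481, 0.0158]), np.float64(9.0243)] [ 0.5386 -0.3489  0.066 ]
[326.8 413.6] 144 [array([ 0.3396, -0.3536]), array([0.0231, 0.0209]), np.float64(36.4328)] [ 0.3388 -0.3554  0.066 ]
[ 0.58156073 -0.2391117   0.27140223]
[-0.596  0.576  0.608] [-0.001 -0.     0.105] rows>= 4.0
```

View pics/w2.png

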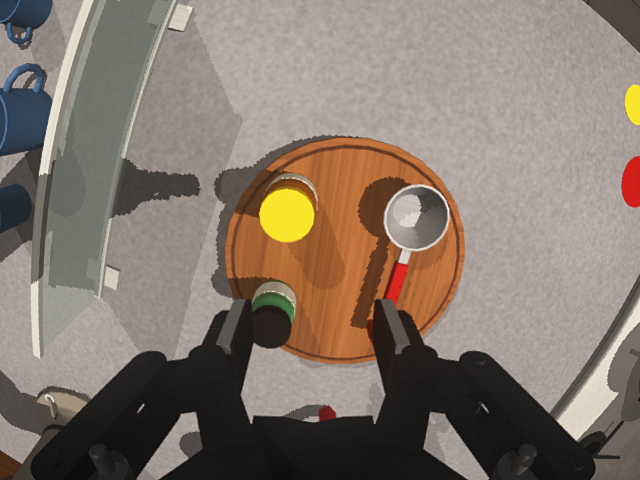

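Wrist view: strainer cup at (416,217), handle running to about (372,330), yellow jar at (288,215), herbs jar at (272,325). The handle line agrees within 2 mm with the top and side views. The rim from the wrist is (0.548, 0.1525) and from the top (0.546, 0.151). Now moving above the handle.

Emit:
drive_tool(
  rows=[
    {"offset": [-0.15, 0.14, 0.1], "rotation": [0, 0, 0.026], "claw": 0.6},
    {"offset": [-0.3, 0.28, 0.2], "rotation": [0, 0, 0.052], "claw": 0.6},
    {"offset": [-0.45, 0.42, 0.3], "rotation": [0, 0, 0.078], "claw": 0.6},
    {"offset": [-0.6, 0.57, 0.45], "rotation": [0, 0, 0.105], "claw": 0.6},
    {"offset": [-0.6, 0.57, 0.61], "rotation": [0, 0, 0.105], "claw": 0.6},
    {"offset": [-0.6, 0.57, 0.61], "rotation": [0, 0, 0.105], "claw": 0.6},
    {"offset": [-0.6, 0.57, 0.61], "rotation": [0, 0, 0.105], "claw": 0.6},
  ],
)

```text
clock: 4.45
tcp_pos: [0.5293, -0.3521, 0.1793]
orientation: [-3.127, -0.27, 0.003]
contact_force: [0.6, 0.1, 0.3]
grip_width: 0.0512
gripper_force: 0.0
```

Run:
```python
from m import *; from plan import plan
f=grab_frame('wrist');cv2.imwrite('pics/w3.png',f['frame'][...,::-1])
h,s,v=cv2.split(cv2.cvtColor(f['frame'],cv2.COLOR_RGB2HSV))
M=(RED(h,s,v)).astype(np.uint8)
k,lab,st,c=cv2.connectedComponentsWithStats(M)
for i in range(1,k):
    if st[i,4]>100:
        V,U=np.nonzero(lab==i);w=wplane(f,np.c_[U,V],.066);print(c[i].round(1),st[i,4],[np.round(x,4) for x in cv2.minAreaRect((w[:,:2]).astype(np.float32))],w.mean(0).round(4))
o=get_obs();print(o['tcp_pos'],Ro.from_rotvec(o['orientation']).as_matrix().round(3)[:,0])
plan([(.531,-.351,.042,10)])
```

```text
[629.6  39.9] 1172 [array([ 0.7583, -0.595 ]), array([0.0624, 0.0328]), np.float64(5.6523)] [ 0.7579 -0.5967  0.066 ]
[314.1 252.9] 2248 [array([ 0.5109, -0.3552]), array([0.0987, 0.0134]), np.float64(9.5027)] [ 0.5139 -0.3547  0.066 ]
[303.7 416. ] 133 [array([ 0.3483, -0.3734]), array([0.0193, 0.0145]), np.float64(56.0001)] [ 0.3501 -0.3736  0.066 ]
[ 0.53016433 -0.35246396  0.18057117] [0.985 0.172 0.   ]
[ 0.007 -0.008  0.924] [-0.    -0.    -0.001] rows>= 4.0
```

View pics/w3.png

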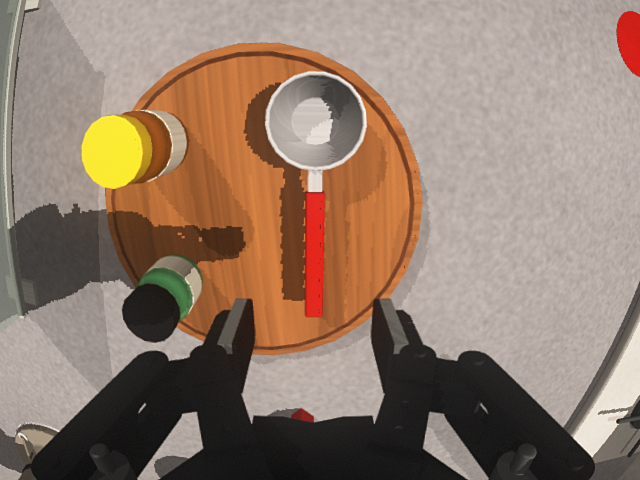

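The handle sits centred between the fingers: cup at (315,120), handle from (315,192) to (315,317). It's aligned, so I'm descending and gripping.

Emit:
drive_tool(
  rows=[
    {"offset": [0, 0, 0.2], "rotation": [0, 0, 0], "claw": 0.6},
    {"offset": [0, 0, 0.4], "rotation": [0, 0, 0], "claw": 0.6},
    {"offset": [0, -0.01, 0.58], "rotation": [0, 0, 0], "claw": 0.6},
    {"offset": [0, -0.01, 0.7], "rotation": [0, 0, 0], "claw": 0.6},
    {"offset": [0, -0.01, 0.8], "rotation": [0, 0, 0], "claw": 0.6},
    {"offset": [0, -0.01, 0.87], "rotation": [0, 0, 0], "claw": 0.6},
    {"offset": [0, -0.01, 0.92], "rotation": [0, 0, 0], "claw": 0.6},
    {"offset": [0, -0.01, 0.92], "rotation": [0, 0, 0], "claw": 0.6},
    {"offset": [0, -0.01, 0.92], "rotation": [0, 0, 0], "claw": 0.6},
  ],
)

```text
clock: 5.25
tcp_pos: [0.5287, -0.3533, 0.043]
orientation: [3.13, 0.265, 0.001]
contact_force: [0.4, -0.3, -0.0]
grip_width: 0.0512
gripper_force: 0.0
```

Emit:
drive_tool(
  force=40,
  rows=[
    {"offset": [0, 0, 0], "rotation": [0, 0, 0], "claw": 0.4},
    {"offset": [0, 0, 0], "rotation": [0, 0, 0], "claw": 0.3},
    {"offset": [0, 0, 0], "rotation": [0, 0, 0], "claw": 0.25},
    {"offset": [0, 0, 0], "rotation": [0, 0, 0], "claw": 0.2},
    {"offset": [0, 0, 0], "rotation": [0, 0, 0], "claw": 0.15},
    {"offset": [0, 0, 0], "rotation": [0, 0, 0], "claw": 0.1},
    {"offset": [0, 0, 0], "rotation": [0, 0, 0], "claw": 0},
    {"offset": [0, 0, 0], "rotation": [0, 0, 0], "claw": 0},
    {"offset": [0, 0, 0], "rotation": [0, 0, 0], "claw": 0},
    {"offset": [0, 0, 0], "rotation": [0, 0, 0], "claw": 0},
    {"offset": [0, 0, 0], "rotation": [0, 0, 0], "claw": 0},
    {"offset": [0, 0, 0], "rotation": [0, 0, 0], "claw": 0},
  ],
)

```text
clock: 6.25
tcp_pos: [0.5285, -0.3532, 0.0428]
orientation: [3.13, 0.265, 0.001]
contact_force: [-0.1, 1.1, 6.2]
grip_width: 0.013
gripper_force: 40.2
```

Emit:
drive_tool(
  force=60,
  rows=[
    {"offset": [0, 0, -0.05], "rotation": [0, 0, 0], "claw": 0},
    {"offset": [0, 0, -0.15], "rotation": [0, 0, 0], "claw": 0},
    {"offset": [0, 0, -0.25], "rotation": [0, 0, 0], "claw": 0},
    {"offset": [0, 0, -0.4], "rotation": [0, 0, 0], "claw": 0},
    {"offset": [0, 0, -0.55], "rotation": [0, 0, 0], "claw": 0},
    {"offset": [0, 0, -0.7], "rotation": [0, 0, 0], "claw": 0},
    {"offset": [0, 0, -0.85], "rotation": [0, 0, 0], "claw": 0},
    {"offset": [0, 0, -1], "rotation": [0, 0, 0], "claw": 0},
  ],
)

```text
clock: 6.92
tcp_pos: [0.5278, -0.3534, 0.1949]
orientation: [3.13, 0.264, 0.001]
contact_force: [0.4, 0.4, -0.9]
grip_width: 0.0128
gripper_force: 59.8
```

Emit:
drive_tool(
  rows=[
    {"offset": [0, 0, -0.15], "rotation": [0, 0, 0], "claw": 0},
    {"offset": [0, 0, -0.3], "rotation": [0, 0, 0], "claw": 0},
    {"offset": [0, 0, -0.4], "rotation": [0, 0, 0], "claw": 0},
    {"offset": [0, 0, -0.45], "rotation": [0, 0, 0], "claw": 0},
    {"offset": [0, 0, -0.45], "rotation": [0, 0, 0], "claw": 0},
    {"offset": [0, 0, -0.45], "rotation": [0, 0, 0], "claw": 0},
  ],
)

```text
clock: 7.42
tcp_pos: [0.5278, -0.353, 0.26]
orientation: [-3.13, -0.265, -0.001]
contact_force: [-0.2, 0.4, -1.1]
grip_width: 0.0126
gripper_force: 59.8
```

```bash
cat > tilt.py <<'E'
from m import *
def strainer():
    for n in('top','side'):
        f=grab_frame(n);P=pts(f);o=get_obs();tp=o['tcp_pos']
        h,s,v=cv2.split(cv2.cvtColor(f['frame'],cv2.COLOR_RGB2HSV))
        a=Ro.from_rotvec(o['orientation']).as_matrix()[:,0]
        c0=tp[:2]+.078*a[:2]
        m=(np.hypot(P[...,0]-c0[0],P[...,1]-c0[1])<.05)&(abs(P[...,2]-tp[2]-.025)<.02)
        q=P[m];c=circ(q);k=abs(np.hypot(q[:,0]-c[0],q[:,1]-c[1])-c[2])<.004
        A=np.c_[q[k][:,:2]-c[:2],np.ones(k.sum())];g=np.linalg.lstsq(A,q[k][:,2],rcond=None)[0]
        R=RED(h,s,v)&(np.hypot(P[...,0]-tp[0],P[...,1]-tp[1])<.12)&(abs(P[...,2]-tp[2]-.02)<.03);r=P[R]
        along=(r[:,:2]-tp[:2])@a[:2]
        cut=r[:,2]>tp[2]+.012
        print(n,'rim circ',c.round(4),'z',g[2].round(4),'slope(along,across)',np.round([g[:2]@a[:2],g[0]*a[1]-g[1]*a[0]],3),k.sum(),'red along',np.percentile(along,[2,98]).round(3) if len(r) else '',np.polyfit(along[cut],r[cut,2],1).round(3) if cut.sum()>20 else '')
    print(tp,a)
E
python3 -c "
from tilt import *; strainer()
from plan import plan
f=grab_frame('wrist');cv2.imwrite('pics/w4.png',f['frame'][...,::-1])
plan([(.50,-.21,.26,10),(.47,-.07,.26,10),(.47,.07,.26,10),(.47,.139,.2,10)])"
```

```text
top rim circ [ 0.5992 -0.3424  0.0394] z 0.2696 slope(along,across) [ 0.157 -0.118] 151 red along [-0.068 -0.058] [0.027 0.283]
side rim circ [ 0.6107 -0.341   0.0308] z 0.2712 slope(along,across) [0.136 0.165] 113 red along [-0.067 -0.009] [0.031 0.282]
[ 0.52754545 -0.35248791  0.25870092] [ 0.98577669  0.16805429 -0.00143811]
[-0.021 -0.968 -0.008] [-0.001  0.001 -0.003] rows>= 4.0
[-0.035 -0.954  0.   ] [0. 0. 0.] rows>= 4.0
[ 0.162 -0.919  0.   ] [0. 0. 0.] rows>= 4.0
[ 0.08  -0.453  0.4  ] [0. 0. 0.] rows>= 3.0
```

View pics/w4.png

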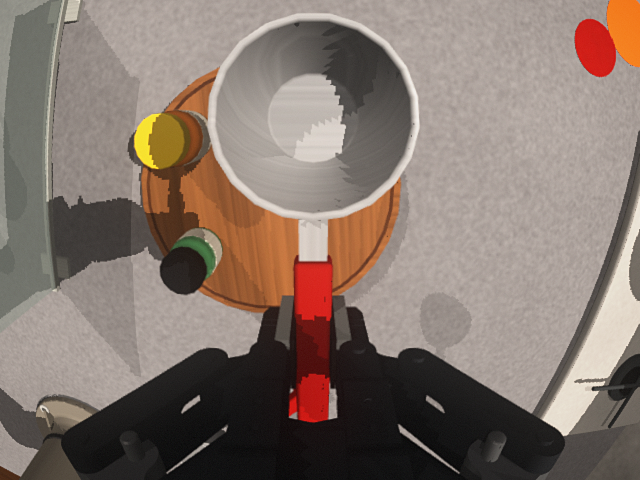

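The wrist view shows the strainer held, cup at (313,117), handle between the pads, with both jars standing and visible at (165,140) and (185,265). Now carrying it over the guard.

Emit:
drive_tool(
  rows=[
    {"offset": [0, -0.1, 0], "rotation": [0, 0, 0], "claw": 0},
    {"offset": [0, -0.25, 0], "rotation": [0, 0, 0], "claw": 0},
    {"offset": [0, -0.43, 0], "rotation": [0, 0, 0], "claw": 0},
    {"offset": [-0.01, -0.61, 0], "rotation": [0, 0, 0], "claw": 0},
    {"offset": [-0.02, -0.79, 0], "rotation": [0, 0, 0], "claw": 0},
    {"offset": [-0.02, -0.97, 0], "rotation": [0, 0, 0], "claw": 0},
  ],
)

```text
clock: 8.07
tcp_pos: [0.4995, -0.209, 0.2587]
orientation: [-3.13, -0.264, 0.003]
contact_force: [0.3, -0.6, -0.7]
grip_width: 0.0127
gripper_force: 59.9
```

Emit:
drive_tool(
  rows=[
    {"offset": [0, -0.18, 0], "rotation": [0, 0, 0], "claw": 0},
    {"offset": [0, -0.36, 0], "rotation": [0, 0, 0], "claw": 0},
    {"offset": [-0.01, -0.54, 0], "rotation": [0, 0, 0], "claw": 0},
    {"offset": [-0.02, -0.72, 0], "rotation": [0, 0, 0], "claw": 0},
    {"offset": [-0.03, -0.88, 0], "rotation": [0, 0, 0], "claw": 0},
    {"offset": [-0.03, -0.95, 0], "rotation": [0, 0, 0], "claw": 0},
  ],
)

```text
clock: 8.57
tcp_pos: [0.4709, -0.0671, 0.2588]
orientation: [-3.129, -0.27, 0.004]
contact_force: [-0.3, -0.5, -0.7]
grip_width: 0.0127
gripper_force: 59.9
```

Emit:
drive_tool(
  rows=[
    {"offset": [0.03, -0.15, 0], "rotation": [0, 0, 0], "claw": 0},
    {"offset": [0.06, -0.32, 0], "rotation": [0, 0, 0], "claw": 0},
    {"offset": [0.09, -0.5, 0], "rotation": [0, 0, 0], "claw": 0},
    {"offset": [0.12, -0.68, 0], "rotation": [0, 0, 0], "claw": 0},
    {"offset": [0.15, -0.83, 0], "rotation": [0, 0, 0], "claw": 0},
    {"offset": [0.16, -0.92, 0], "rotation": [0, 0, 0], "claw": 0},
  ],
)

```text
clock: 9.07
tcp_pos: [0.4722, 0.0725, 0.2591]
orientation: [3.13, 0.27, -0.002]
contact_force: [0.3, -0.3, -0.9]
grip_width: 0.0132
gripper_force: 59.9
```

Emit:
drive_tool(
  rows=[
    {"offset": [0.03, -0.15, 0], "rotation": [0, 0, 0], "claw": 0},
    {"offset": [0.05, -0.3, 0], "rotation": [0, 0, 0], "claw": 0},
    {"offset": [0.08, -0.4, 0.1], "rotation": [0, 0, 0], "claw": 0},
    {"offset": [0.08, -0.44, 0.25], "rotation": [0, 0, 0], "claw": 0},
    {"offset": [0.08, -0.44, 0.37], "rotation": [0, 0, 0], "claw": 0},
    {"offset": [0.08, -0.44, 0.4], "rotation": [0, 0, 0], "claw": 0},
    {"offset": [0.08, -0.44, 0.4], "rotation": [0, 0, 0], "claw": 0},
    {"offset": [0.08, -0.44, 0.4], "rotation": [0, 0, 0], "claw": 0},
  ],
)

```text
clock: 9.73
tcp_pos: [0.4737, 0.1361, 0.2]
orientation: [3.13, 0.263, -0.0]
contact_force: [-0.1, 0.5, -0.9]
grip_width: 0.0129
gripper_force: 59.8
```

Run:
```python
from tilt import *; strainer()
from plan import plan
f=grab_frame('wrist');s=grab_frame('side')
im=cv2.resize(s['frame'][110:260,230:430],(600,450),interpolation=3);cv2.imwrite('pics/s5.png',im[...,::-1])
P=pts(s);h,ss,v=cv2.split(cv2.cvtColor(s['frame'],cv2.COLOR_RGB2HSV))
plan([(.467,.137,.15,10)])
```

```text
top rim circ [0.5489 0.1744 0.0551] z 0.1382 slope(along,across) [-0.046  1.5  ] 49 red along [-0.068 -0.018] [-0.015  0.222]
side rim circ [0.5557 0.1475 0.0315] z 0.2144 slope(along,across) [0.043 0.089] 167 red along [-0.069 -0.014] [0.015 0.222]
[0.47427939 0.13639988 0.20076516] [0.98595171 0.16702378 0.00151085]
[-0.047 -0.01   0.338] [-0.    -0.001 -0.003] rows>= 2.0
```

View pics/s5.png

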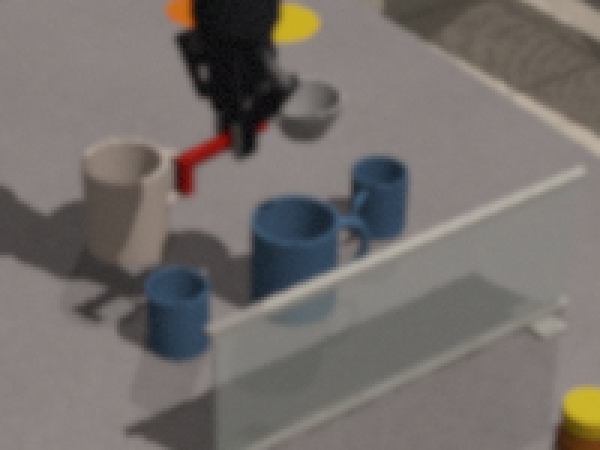

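The side crop shows the strainer level above the blue mug: cup at (308,108), foot at (184,175). All mugs and the guard are undisturbed. Lowering to about 40 mm above the rim and checking again.

Emit:
drive_tool(
  rows=[
    {"offset": [-0.02, 0, 0.08], "rotation": [0, 0, 0], "claw": 0},
    {"offset": [-0.04, -0.01, 0.2], "rotation": [0, 0, 0], "claw": 0},
    {"offset": [-0.05, -0.01, 0.3], "rotation": [0, 0, 0], "claw": 0},
    {"offset": [-0.05, -0.01, 0.34], "rotation": [0, 0, 0], "claw": 0},
    {"offset": [-0.05, -0.01, 0.34], "rotation": [0, 0, 0], "claw": 0},
    {"offset": [-0.05, -0.01, 0.34], "rotation": [0, 0, 0], "claw": 0},
  ],
)

```text
clock: 10.43
tcp_pos: [0.4665, 0.1368, 0.1494]
orientation: [-3.13, -0.264, -0.001]
contact_force: [-0.2, -0.1, -0.5]
grip_width: 0.0126
gripper_force: 59.8
```

Run:
```python
from tilt import *; strainer()
from plan import plan
import pickle
s=grab_frame('side');P=pts(s);w=grab_frame('wrist');t=grab_frame('top')
near=np.hypot(P[...,0]-.548,P[...,1]-.148)<.05
for nm,lo,hi in(('mug rim',.085,.1),('strainer low part',.128,.145),('strainer rim',.160,.18)):
    q=P[near&(P[...,2]>lo)&(P[...,2]<hi)]; print(nm,len(q),circ(q).round(4),q.min(0).round(4),q.max(0).round(4))
Q=P[np.hypot(P[...,0]-.548,P[...,1]-.148)<.042];Q=Q[Q[:,2]>.115]; print('lowest strainer',np.percentile(Q[:,2],[0,1,3,50,99]).round(4))
# cup rim in wrist view: bright ring contour on the rim plane
g=cv2.cvtColor(w['frame'],cv2.COLOR_RGB2GRAY);hsv=cv2.cvtColor(w['frame'],cv2.COLOR_RGB2HSV)
m=((hsv[...,1]<30)&(g>175)&(np.hypot(*(np.mgrid[:480,:640]-np.array([117,313])[:,None,None]))<112))
V,U=np.nonzero(m&(np.hypot(*(np.mgrid[:480,:640]-np.array([117,313])[:,None,None]))>92)); print('wrist ring',len(U),circ(wplane(w,np.c_[U,V],.172)).round(4))
cv2.imwrite('pics/w6.png',np.hstack([cv2.resize(w['frame'][:,160:480],(400,600)),cv2.resize(s['frame'][120:240,270:350],(400,600),interpolation=3)])[...,::-1])
plan([(.467,.137,.125,10)])
```

```text
top rim circ [0.5441 0.1774 0.0573] z 0.0993 slope(along,across) [-0.15   1.244] 40 red along [-0.068 -0.015] [0.01  0.172]
side rim circ [0.5483 0.1478 0.0316] z 0.1655 slope(along,across) [0.011 0.041] 160 red along [-0.069 -0.011] [0.059 0.173]
[0.46681159 0.13707283 0.14979025] [0.98582784 0.1677507  0.00178354]
mug rim 203 [0.5493 0.1485 0.0399] [0.5071 0.1023 0.085 ] [0.594  0.1936 0.0982]
strainer low part 43 [0.5511 0.1487 0.0223] [0.5268 0.1257 0.1343] [0.5721 0.1744 0.1447]
strainer rim 151 [0.5483 0.1492 0.0328] [0.5039 0.1118 0.16  ] [0.5872 0.1845 0.1754]
lowest strainer [0.1343 0.1356 0.14   0.1586 0.1733]
wrist ring 8013 [0.5477 0.1513 0.0338]
[0.004 0.001 0.163] [-0.    -0.001 -0.003] rows>= 1.0
```

View pics/w6.png

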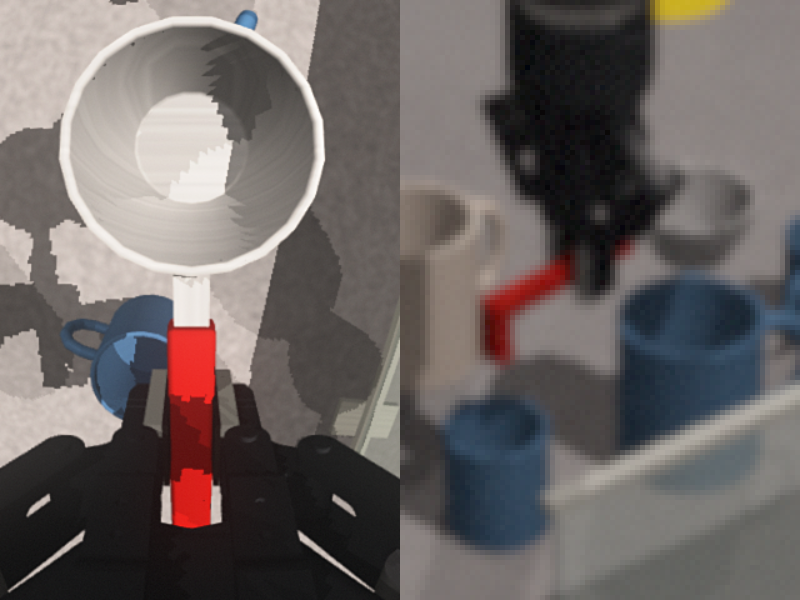

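The cup is centred on the mug to within 2 mm in both views, with its bottom at about 0.135. Final lowering by 24 mm.

Emit:
drive_tool(
  rows=[
    {"offset": [0, 0, 0.03], "rotation": [0, 0, 0], "claw": 0},
    {"offset": [0, 0, 0.07], "rotation": [0, 0, 0], "claw": 0},
    {"offset": [0, 0, 0.11], "rotation": [0, 0, 0], "claw": 0},
    {"offset": [0, 0, 0.14], "rotation": [0, 0, 0], "claw": 0},
    {"offset": [0, 0, 0.16], "rotation": [0, 0, 0], "claw": 0},
    {"offset": [0, 0, 0.16], "rotation": [0, 0, 0], "claw": 0},
    {"offset": [0, 0, 0.16], "rotation": [0, 0, 0], "claw": 0},
    {"offset": [0, 0, 0.16], "rotation": [0, 0, 0], "claw": 0},
    {"offset": [0, 0, 0.16], "rotation": [0, 0, 0], "claw": 0},
    {"offset": [0, 0, 0.16], "rotation": [0, 0, 0], "claw": 0},
  ],
)

```text
clock: 11.52
tcp_pos: [0.4661, 0.137, 0.125]
orientation: [-3.13, -0.265, -0.001]
contact_force: [-0.4, -0.7, -1.6]
grip_width: 0.0129
gripper_force: 59.8
```

Run:
```python
from tilt import *; strainer()
s=grab_frame('side');P=pts(s)
near=np.hypot(P[...,0]-.548,P[...,1]-.148)<.05
for nm,lo,hi in(('mug rim',.085,.098),('strainer rim',.137,.16)):
    q=P[near&(P[...,2]>lo)&(P[...,2]<hi)]; print(nm,len(q),circ(q).round(4))
Q=P[np.hypot(P[...,0]-.548,P[...,1]-.148)<.038];Q=Q[Q[:,2]>.1]; print('strainer z',np.percentile(Q[:,2],[1,3,99]).round(4))
o=get_obs();print(o['contact_force'],abs(o['qvel']).max())
t=grab_frame('top');P=pts(t);q=P[(P[...,2]>.15)&(P[...,2]<.168)&(abs(P[...,1])<.08)&(P[...,0]>.3)&(P[...,0]<.8)];print('guard',q.min(0).round(3),q.max(0).round(3))
```

```text
top rim circ [0.5396 0.226  0.1051] z -0.0399 slope(along,across) [-0.263  1.746] 37 red along [-0.067 -0.016] [0.012 0.148]
side rim circ [0.5474 0.1489 0.0316] z 0.1402 slope(along,across) [0.006 0.015] 148 red along [-0.067 -0.01 ] [0.027 0.148]
[0.46600015 0.13701435 0.12496357] [9.85779283e-01 1.68044881e-01 3.51325289e-04]
mug rim 158 [0.5492 0.1485 0.0398]
strainer rim 126 [0.547  0.1492 0.0328]
strainer z [0.1129 0.1147 0.149 ]
[ 0.02051475  0.6996915  -0.43963002] 0.002599975593116641
guard [ 0.344 -0.016  0.153] [ 0.754 -0.002  0.167]
```

The bottom is about 0.112, roughly 17 mm above the rim. It is centred within about 2 mm, level and still, and the guard hasn't moved, so I'm handing in.

```bash
python3 -c "
from bench import hand_in; print(hand_in())"
```

```text
the job is handed in; nothing more can be done
None
```

I handed the job in with the gripper still holding the strainer, level and still, about 17 mm above the blue mug's rim and centred to within about 2 mm; the hand-in gave back no verdict.

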